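Let the annealing bell down on its hand hoist

TASK

Let the raised annealing bell down over the glass on its hand hoist: throw the pawl lever over to off, wind the crank up a touch so that the loaded pawl springs clear of the ratchet wheel, then ease the crank back until the bell rests with its full weight on the hearth. Never let the bell run away, drive it down onto the hearth or force the crank against the pawl. Leave the pawl off, move the bell by the crank only, and leave the glass and the things on the bench where they are.

Things in the scene. Friction and masses are not known exactly. Their poses are not given: they have to be found in the camera images.
- hub (a point): Centre of the steel ratchet wheel (90 mm across, 14 mm thick, 14 teeth, upright) on the fixed hoist's level crank shaft, 140 mm above the bench. Axes of the stand: z up; y along the shaft towards mast and bell (crank on the -y side); x level, roughly away from the robot. All offsets below are from here in these axes. A cheek plate behind the wheel reaches 67 mm above the shaft.
- ratchet (a joint): Angle (rad) of crank, shaft, ratchet wheel and pinion, which turn as one; grows as the bell is wound up, 28 mm of lift per rad, no play. Starts at 2.0, held by the pawl. The crank is clamped on the shaft at any angle (find it from the handle), at first upright or leaning to the robot. Unwinding carries the handle over the top, away from the robot; the bell seats at -0.3 to 0.3: feel for it.
- crank_handle (a point): Middle of the crank handle: black round sleeve 27 mm thick, 102 mm long, level along y, free to turn on its pin; 80 mm from the shaft's axis, at y -87 mm, 62 mm outside the crank arm (flat bar 24 x 10 mm at y -25 mm). Can be held from above all the way. The bell's weight pulls it back (down): with the pawl off it takes 5 to 12 N to hold, and the bell drops if let go.
- pawl_lever (a joint): Pawl lever's angle (rad): 0 = on (as found, leaning 20 degrees towards the robot), 0.7 = stop on the off side (20 degrees away from the robot). Stays where left; about 3 N at its knob. A torsion spring joins it to the pawl: off, it pulls the pawl out, but the bell's weight on the tooth holds the pawl in until the crank is wound up by about 0.1 rad; then it jumps clear.
- lever_knob (a point): Middle of the knob on top of the pawl lever: black level cylinder 16 mm thick, 30 mm long along y, 80 mm from the lever's pin, in the plane of the ratchet wheel, free on all sides. It moves 55 mm in +x from on to off; 266 mm above the bench at both ends, 271 mm half-way. Crank handle and arm always stay below 234 mm.
- lever_pin (a point): Level pin (along y) on which pawl lever and pawl turn, at x +45, z +50 mm.
- pawl_tip (a point): Tip of the steel pawl that bears on the tooth at the top of the ratchet wheel. About 38 mm from the hub when engaged, 52 mm or more when sprung clear (teeth reach 45 mm).
- pawl: The pawl, a steel strut 43 mm long from the lever's pin to its tip, 11 mm wide. Origin on the pin.
- mast_top (a point): Top of the hoist's 40 mm square steel mast, 386 mm above the bench, at x +62, y +95 mm. A grey gearbox (x -40 to 40, y 15 to 120, z -45 to 45 mm from the hub) stands before it; the bell's carriage on the mast is 78 x 64 mm, its near (-y) face at y +63 mm.
- bell: Annealing bell: open-bottomed aluminium can, lined white, 186 mm across, 156 mm tall, 1.6 to 2.9 kg, on a carriage that slides up and down the mast. Origin: middle of its lower rim. It seats on a round terracotta hearth (212 mm across) right below, whose top is 47 to 63 mm above the bench depending on its bedding; that height is not measured. The soft seal gives 1 to 2 mm.
- paperweight_center (a point): Middle of a finished amber glass paperweight, 68 mm across, 36 mm tall, on the hearth under the bell. Not to be touched.
- jar_center (a point): Middle of a loose lidded glass jar, 72 mm across, 95 mm tall, on the bench. Bystander.
- paddle_center (a point): A loose graphite paddle with a wooden handle lying flat on the bench, 195 mm long; this point is 6 mm above the bench. Bystander.
- rod_rest_center (a point): Middle of a loose low brass rod rest, 50 by 100 mm, 26 mm tall, on the bench. Bystander.

How it is judged:
By the outcome, as a careful person would: the job done as asked, in the order asked, and still so for the second after the job is handed in, with the robot touching nothing.
It also fails if it takes over 70 s, if anything falls off the work surface, if the arm or the gripper's body presses on something with over 40 N, if the wrist force passes 120 N, or if a joint passes its speed limit or range.

ROBOT

A 7-joint arm with a two-finger parallel gripper is mounted at the origin on the work surface. World frame = base frame: x ahead of the robot, y to its left, z up, the work surface at z = 0. Lengths are in m, angles in rad, forces in N, time in s.
With the tool pointing down it reaches from about 0.425 to 0.95 m from the base axis. Payload 4.7 kg.
Tool frame: the origin (TCP) lies between the finger pads; the fingertips stand 25 mm ahead of it and the grasp point (between the pads) lies 6 mm ahead of it; z points along the fingers, y is the line along which they close (so a half turn about z gives the same grasp; the last joint's range is limited). The gripper opens to 85 mm and grips with 20 to 120 N. Pads are 22 mm wide; open, the fingers measure 114 mm over their backs; the gripper's body (76 mm by 85 mm) begins 54 mm behind the grasp point. The pads swing forward as they close: fully open they stand 13 mm farther back than shut.
Start: joints at [-1.271, 0.469, -0.049, 1.532, 0.024, 1.141, -0.082], TCP at [0.218, 0.639, 0.256] pointing down, gripper open.
Joint ranges: [-2.59, 2.59], [-0.33, 1.99], [-1.39, 1.29], [0.1, 2.45], [-1.04, 4.18], [0.21, 1.99], [-2.66, 2.66]. Speed limits (rad/s): [2.57, 2.57, 3.14, 3.14, 3.14, 3.14, 3.14].

INTERFACE

Orientations are given as a 3x3 rotation matrix whose columns are the frame's x, y, z axes.
In Python, from rig import * gives the robot as it stands. Calls block until the motion is done:
- movep(position, orientation): joint-space move of the TCP to a pose.
- move_l(position, attitude=None, feed=0.15, until_force=None): straight line of the TCP; attitude=None keeps the orientation; feed is the mean speed in m/s. With until_force (N) it stops when the force on the tool has changed by that much, and returns True; else False.
- move_joints(angles): joint-space move.
- command_gripper(opening, newtons=None): finger opening in m; newtons is the grip in N (None keeps the last); returns when the fingers have stopped.
- sleep(seconds).
- inverse_kinematics(position, orientation): joint angles nearest the present ones, or None.
- sense(): the state.
- camera(name): name is "scene" or "top" or "wrist"; returns (picture, depth): 400x640x3 uint8, red, green, blue; 400x640 float32, m along the optical axis (not along the pixel's ray), 0 where there is no reading.
- camera_params(name): a dict with "K" (3x3 intrinsics, pixels), "dist" ([k1, k2, p1, p2, k3] as OpenCV has them; the pictures are not rectified), "position" and "rotation" of the camera in the world; the wrist camera has in their place "tool_from_camera" (4x4, takes a point from camera to tool coordinates, whose origin is the TCP and whose axes are the flange's). Camera axes: x right, y down, z forward; pixel columns grow to the right and rows downward; lengths in m; the calibration is good to about 2 mm. A picture is of the moment at which its call begins: read the wrist's pose just before it. camera_params takes no time and is no camera call.
A pose or a line that the arm cannot do raises Unreachable and nothing moves.
- finish_job(): hands the job in; it is judged then, once.
The state is a dict: "time_s": time; "joint_pos": joint angles; "qd": joint speeds; "joint_efforts": joint torques, N m; "position": TCP position; "tcp_rot": TCP orientation; "wrist_force": force on the tool from outside, world axes, zero at the start; "ft_torque": the same for the moment, N m; "finger_gap": finger opening in m; "gripper_force": force on a finger pad.
Only numpy, scipy, OpenCV 4.12 (cv2) and the standard library are available. Lean on these libraries where they do the work, as an engineer would, in place of code of your own. Each camera call takes 0.05 s, during which the arm holds its last target. There are 200 camera calls.

## Working session

There is one attempt and no reset: what is moved stays moved. The work goes in short steps, each a Python script; the robot and the scene stay as the last script left them, time stands still between calls to the robot, and variables do not carry over. Pictures are saved under pics/ and viewed, at most 10 in all, crops included, and the job is handed in when it is done.

```bash
ls; mkdir -p pics
python3 - <<'E'
from rig import *
import cv2,numpy as np
for n in ("scene","top"):
    p,d=camera(n); cv2.imwrite(f"pics/{n}0.png",p[:,:,::-1]); np.save(f"pics/{n}0.npy",d)
    c=camera_params(n); print(n,c["position"],np.round(c["rotation"],3).tolist(),c["K"],c["dist"])
s=sense();print(s["time_s"],s["position"],s["tcp_rot"],s["wrist_force"])
E
```

```text
pics
scene [1.49167512 0.3598412  1.20558724] [[-0.276, 0.685, -0.675], [0.961, 0.201, -0.19], [0.006, -0.701, -0.713]] [[515.4482898    0.         322.53556408]
 [  0.         515.4482898  194.42265665]
 [  0.           0.           1.        ]] [-0.04719736  0.          0.          0.          0.        ]
top [0.39076133 0.08647902 1.21142532] [[-0.005, -0.982, 0.187], [-1.0, 0.007, 0.01], [-0.011, -0.187, -0.982]] [[426.44560331   0.         319.79318674]
 [  0.         426.44560331 198.55898778]
 [  0.           0.           1.        ]] [-0.11708958  0.          0.          0.          0.        ]
0.1 [0.21776349 0.63840755 0.25536669] [[-9.46461936e-01  3.22815003e-01 -5.26209612e-04]
 [ 3.22815429e-01  9.46460487e-01 -1.65667234e-03]
 [-3.67620811e-05 -1.73784589e-03 -9.99998489e-01]] [-0.42628618 -0.1073994   0.68180944]
```

View pics/scene0.png

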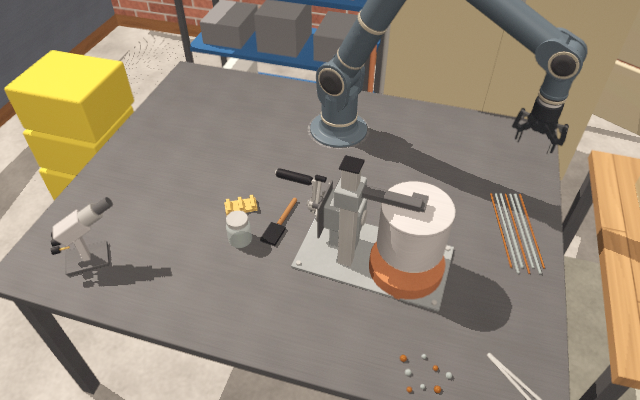

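View pics/top0.png

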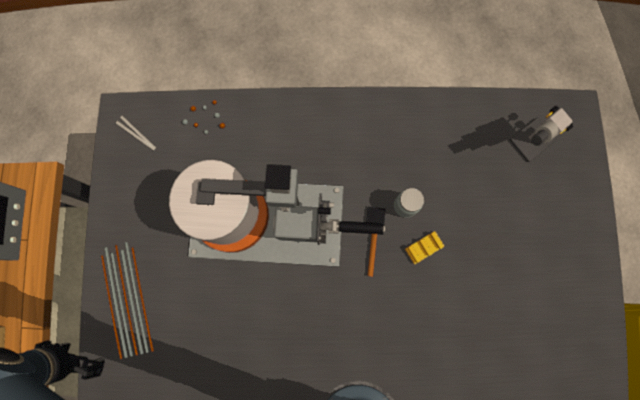

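The scene view shows the mast (350,200), bell (415,230), and the handle (295,177). In the top view the handle is at (360,227) and the knob near (324,210). I'll enlarge both.

```bash
cat > h.py <<'E'
from rig import *
import cv2,numpy as np
def bp(n,u,v,z):
    c=camera_params(n);K=np.array(c["K"]);q=cv2.undistortPoints(np.array([[[u,v]]],float),K,np.array(c["dist"]))[0,0]
    return np.array(c["position"])+np.array(c["rotation"])@np.array([q[0]*z,q[1]*z,z])
def ray(n,u,v,h):  # point on ray at height h
    a=bp(n,u,v,0.);b=bp(n,u,v,1.);return a+(b-a)*(h-a[2])/(b[2]-a[2])
E
python3 - <<'E'
import cv2,numpy as np
from h import *
a=cv2.imread("pics/top0.png")[160:270,260:400]; a=cv2.resize(a,None,fx=5,fy=5,interpolation=cv2.INTER_CUBIC)
b=cv2.imread("pics/scene0.png")[145:245,265:405]; b=cv2.resize(b,None,fx=5,fy=5,interpolation=cv2.INTER_CUBIC)
cv2.imwrite("pics/tc.png",a);cv2.imwrite("pics/sc.png",b)
E
```

```text
(no output)
```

View pics/tc.png

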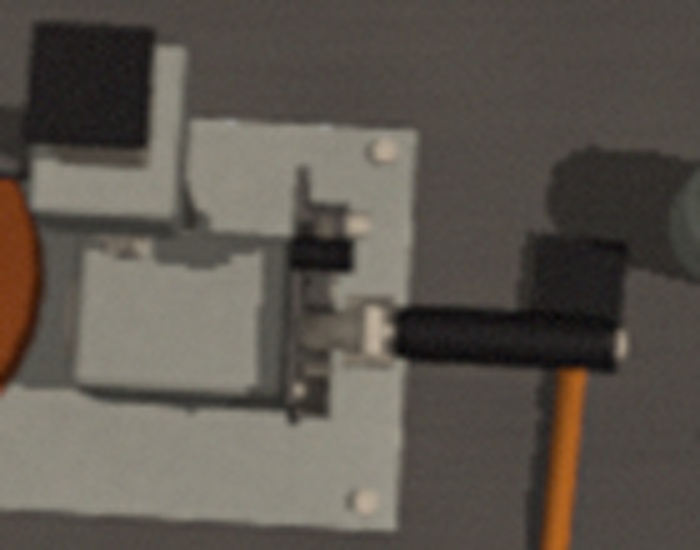

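View pics/sc.png

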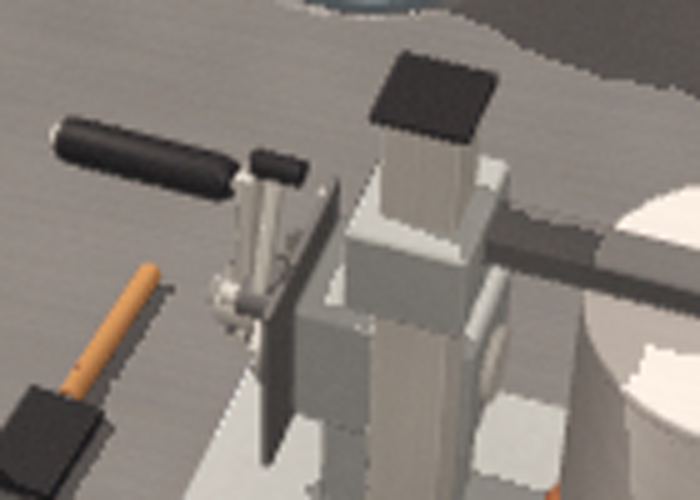

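The top crop shows the knob centre at crop (322,253), the handle from (398,332) to (615,342) and the mast top centre at (93,85). The scene crop shows the knob at (279,167), the handle's middle at (148,158) and the mast top at (435,97).

Run:
```python
from h import *
T=lambda x,y:(260+(x+.5)/5-.5,160+(y+.5)/5-.5); S=lambda x,y:(265+(x+.5)/5-.5,145+(y+.5)/5-.5)
def tri(t,s):
    A=[];
    P=[];D=[]
    for n,u in(("top",T(*t)),("scene",S(*s))):
        a=bp(n,*u,0.);d=bp(n,*u,1.)-a;P.append(a);D.append(d/np.linalg.norm(d))
    k=np.linalg.lstsq(np.array([D[0],-D[1]]).T,P[1]-P[0],rcond=None)[0]
    p,q=P[0]+k[0]*D[0],P[1]+k[1]*D[1];return np.round((p+q)/2,4),np.round(np.linalg.norm(p-q),4)
pr=lambda *a:print(*a)
pr("knob",tri((322,253),(279,167)),ray("top",*T(322,253),.266),ray("scene",*S(279,167),.266))
pr("mast",tri((93,85),(435,97)),ray("top",*T(93,85),.386),ray("scene",*S(435,97),.386))
pr("handle",tri((506,338),(148,158)), "ends",tri((398,332),(236,181)),tri((615,342),(62,136)))
d=np.load("pics/top0.npy")
for n,p in(("knob",(322,250)),("h1",(410,330)),("hm",(506,336)),("h2",(605,342)),("mast",(93,85))):
    u=T(*p);i,j=int(round(u[1])),int(round(u[0]));z=np.median(d[i-1:i+2,j-1:j+2]);pr(n,np.round(bp("top",*u,z),4))
# stand plate bolts
for p in((383,150),(365,500)):pr("bolt",np.round(ray("top",*T(*p),.015),4))
```

```text
knob (array([0.5446, 0.0872, 0.264 ]), np.float64(0.0005)) [0.54430965 0.08694678 0.266     ] [0.54650601 0.08800063 0.266     ]
mast (array([0.5946, 0.1787, 0.3806]), np.float64(0.0007)) [0.59331236 0.17778024 0.386     ] [0.60030179 0.18020125 0.386     ]
handle (array([0.5111, 0.0014, 0.2172]), np.float64(0.0009)) ends (array([0.5142, 0.0528, 0.2164]), np.float64(0.0025)) (array([ 0.5087, -0.0498,  0.2183]), np.float64(0.0005))
knob [0.5446 0.0869 0.2723]
h1 [0.5136 0.0465 0.2311]
hm [0.5103 0.0023 0.2325]
h2 [ 0.5071 -0.0435  0.2327]
mast [0.5934 0.1778 0.3857]
bolt [0.6446 0.0517 0.015 ]
bolt [0.4454 0.064  0.015 ]
```

```bash
cat >> h.py <<'E'
yaw=-0.06
X=np.array([np.cos(yaw),np.sin(yaw),0]);Y=np.array([-np.sin(yaw),np.cos(yaw),0]);Z=np.array([0,0,1.])
HUB=np.array([.5270,.0876,.140])
def att(sign=1,tilt=0.):  # tool y = sign*X ; tool top leans tilt towards -Y
    z=-Z*np.cos(tilt)+Y*np.sin(tilt); y=sign*X; return np.array([np.cross(y,z),y,z]).T
def W(x,y,z): return HUB+x*X+y*Y+z*Z
E
python3 - <<'E'
from h import *
for s in(1,-1):
  for n,p,t in(("hi",W(0,-.09,.4),0),("knob",W(.018,-.006,.134),.26),("knob2",W(.075,-.006,.134),.26),("h0",W(-.011,-.093,.086),0),("wind",W(-.03,-.093,.08),0),("mid",W(.06,-.093,.06),0),("end",W(.067,-.093,-.04),0)):
    q=inverse_kinematics(p,att(s,t));print(s,n,None if q is None else np.round(q,2))
E
```

```text
1 hi [-0.71  0.09  0.72  1.44 -0.06  1.64 -0.06]
1 knob [-0.55  0.26  0.56  1.87 -0.45  1.08  0.15]
1 knob2 [-0.53  0.37  0.59  1.74 -0.51  1.14  0.2 ]
1 h0 [-0.58  0.26  0.61  1.98 -0.18  0.96  0.06]
1 wind [-0.6   0.23  0.61  2.03 -0.16  0.93  0.04]
1 mid [-0.49  0.41  0.58  1.85 -0.27  0.96  0.14]
1 end [-0.42  0.55  0.49  1.91 -0.36  0.77  0.21]
-1 hi None
-1 knob [ 0.84  0.57 -1.31  1.8   0.35  1.08  2.54]
-1 knob2 [ 0.72  0.6  -1.17  1.67  0.35  1.12  2.59]
-1 h0 [ 0.83  0.48 -1.17  1.91  0.5   1.09  2.54]
-1 wind [ 0.84  0.44 -1.17  1.96  0.47  1.05  2.55]
-1 mid [ 0.75  0.66 -1.18  1.78  0.67  1.17  2.44]
-1 end [ 0.73  0.85 -1.18  1.84  0.9   1.1   2.28]
```

Run:
```python
from h import *
s=sense()["position"]; A=att(1,.26); zt=A[:,2]
move_l([s[0],s[1],.50],feed=.3)
movep(W(-.03,-.09,.36),att(1,0)); command_gripper(.036)
k=W(.0176,-.005,.127)-.006*zt
movep(k-.09*zt,A)
print("f",sense()["wrist_force"])
r=move_l(k,feed=.08,until_force=6); s=sense();print(r,s["position"]-k,s["wrist_force"],s["time_s"])
p,d=camera("top");cv2.imwrite("pics/k.png",cv2.resize(p[150:270,250:410,::-1],None,fx=4,fy=4,interpolation=cv2.INTER_CUBIC))
p,d=camera("scene");cv2.imwrite("pics/k2.png",cv2.resize(p[125:245,255:415,::-1],None,fx=4,fy=4,interpolation=cv2.INTER_CUBIC))
```

```text
f [ 0.22332893 -0.8228826   0.5565097 ]
False [ 0.00038552 -0.00020033  0.00055738] [-0.27755669  0.58365252 -0.35665113] 6.0167
```

View pics/k2.png

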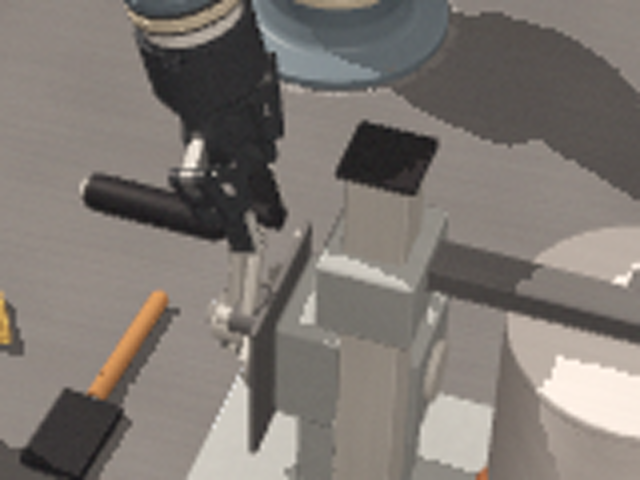

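The fingers straddle the lever knob at about (262,215), and the mast and carriage are clear. Next I push the lever over.

Run:
```python
from h import *
p0=np.array(sense()["position"])
f=lambda:np.round(np.array(sense()["wrist_force"])@np.array([X,Y,Z]).T,1)
for dx,dz,th in((.028,.004,14),(.055,.001,14),(.076,-.001,9)):
    r=move_l(p0+dx*X+dz*Z,feed=.04,until_force=th); s=sense();print(r,(np.array(s["position"])-p0)@X,f())
p1=np.array(sense()["position"])
move_l(p1-.010*X,feed=.05);print(f())
move_l(p1-.010*X-.10*att(1,.26)[:,2],feed=.12)
movep(W(-.011,-.095,.18),att()); command_gripper(.06);print(f(),sense()["time_s"])
p,d=camera("top");np.save("pics/t2.npy",d);cv2.imwrite("pics/k3.png",cv2.resize(p[150:270,250:410,::-1],None,fx=4,fy=4,interpolation=cv2.INTER_CUBIC))
p,d=camera("scene");cv2.imwrite("pics/k4.png",cv2.resize(p[125:245,255:415,::-1],None,fx=4,fy=4,interpolation=cv2.INTER_CUBIC))
```

```text
False 0.028349220688954208 [-0.3  0.  -0. ]
False 0.055393256618705033 [-0.2  0.5  0.3]
True 0.06146623010538992 [-2.2 -0.3  4.7]
[-0.6  0.3 -0.1]
[ 0.4 -0.1 -0.8] 10.375
```

View pics/k4.png

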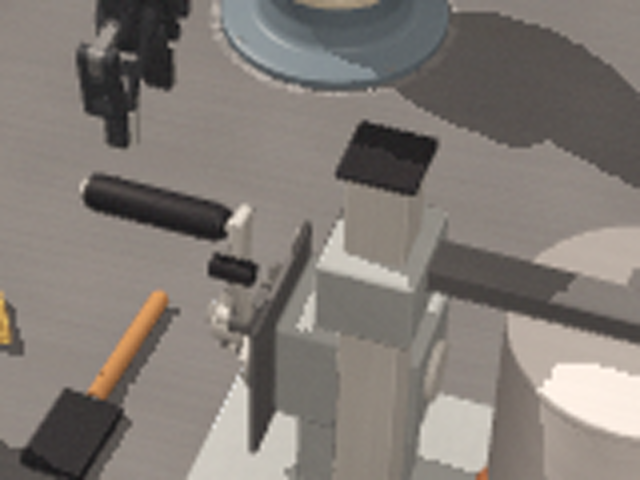

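The knob is now on the off side, at crop (233,269). I'll check whether it reached the stop.

Run:
```python
from h import *
p=ray("scene",255+233.5/4-.5,125+269.5/4-.5,.266); q=ray("scene",*(265+279.5/5-.5,145+167.5/5-.5),.266)
print(p,q,(p-q)@X,(p-HUB)@X)
im=cv2.imread("pics/k3.png");print(im.shape)
```

```text
[0.60144753 0.08385116 0.266     ] [0.54650601 0.08800063 0.266     ] 0.05509147198145281 0.07453836273438995
(480, 640, 3)
```

View pics/k3.png

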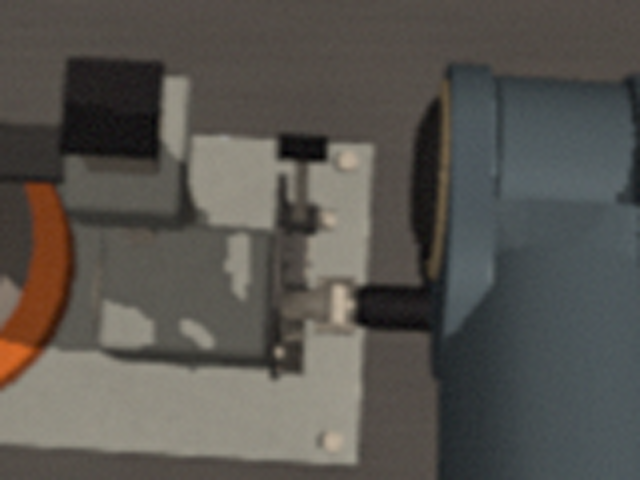

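The lever is at its off stop, having moved 55 mm. Now I grasp the handle gently.

Run:
```python
from h import *
f=lambda:np.round(np.array(sense()["wrist_force"])@np.array([X,Y,Z]).T,1)
print(f());r=move_l(W(-.0125,-.095,.0852),att(),feed=.08,until_force=6);print(r,f())
command_gripper(.02,20);s=sense();print(s["finger_gap"],s["gripper_force"],f(),s["time_s"],(np.array(s["position"])-HUB)@np.array([X,Y,Z]).T)
```

```text
[-0.5  0.4 -1.2]
False [ 0.5 -1.1  0.3]
0.026370556403362097 22.39055424928665 [ 3.7  0.  -0.2] 12.2 [-0.01131374 -0.09495288  0.08581779]
```

```bash
cat >> h.py <<'E'
M=np.array([X,Y,Z])
def st():
    s=sense();d=M@(np.array(s["position"])-HUB)-[0,0,.006];th=np.arctan2(d[0],d[2]);F=M@np.array(s["wrist_force"])
    t=np.array([np.cos(th),0,-np.sin(th)]);r=np.array([np.sin(th),0,np.cos(th)])
    return th,np.hypot(d[0],d[2]),F@t,F@r,s
def step(th,R,feed):
    move_l(W(R*np.sin(th),-.095,R*np.cos(th)+.006),feed=feed)
    return st()
E
python3 - <<'E'
from h import *
command_gripper(.02,60)
a=st();print(np.round(a[:4],3));th=a[0];R=.080
for i in range(9):
    th-=.03;a=step(th,R,.02);R+=np.clip(.00012*a[3],-.0006,.0006);print(round(th,3),np.round(a[:4],4),round(R,4))
sleep(.4);a=st();print(np.round(a[:4],3),a[4]["finger_gap"],a[4]["time_s"])
p,d=camera("scene");cv2.imwrite("pics/w.png",cv2.resize(p[145:225,285:365,::-1],None,fx=7,fy=7,interpolation=cv2.INTER_CUBIC))
E
```

```text
[-0.143  0.081  3.747  2.815]
-0.173 [-0.1535  0.0806  5.6657  3.4508] 0.0804
-0.203 [-0.1857  0.0807  6.2745 -0.6248] 0.0803
-0.233 [-0.214   0.0807  5.8987 -0.0261] 0.0803
-0.263 [-0.2433  0.0807  6.1958  0.9876] 0.0805
-0.293 [-0.2738  0.0807  5.2605  0.1386] 0.0805
-0.323 [-0.3039  0.0807  6.3883  0.0347] 0.0805
-0.353 [-0.3336  0.0807  6.1413  0.211 ] 0.0805
-0.383 [-0.3639  0.0807  5.5678 -0.1238] 0.0805
-0.413 [-0.3934  0.0807  5.3477 -0.3901] 0.0804
[-0.394  0.081  5.912  1.196] 0.025129615923232998 15.2083
```

View pics/w.png

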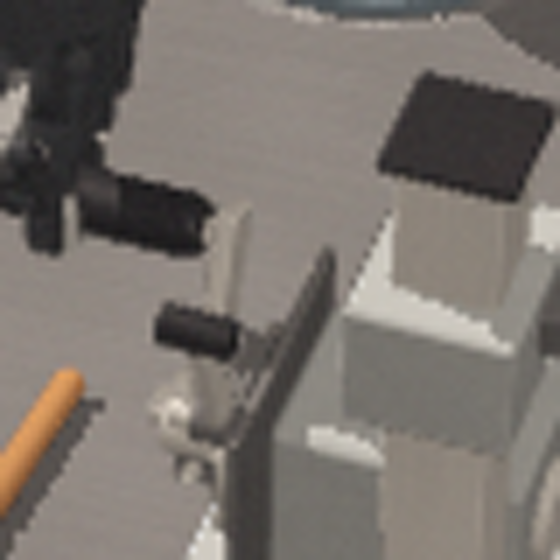

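The crank is wound up 0.25 rad and loads the hand with about 6 N. Next I ease back, stopping if the load falls off (pawl catching or bell seating).

Run:
```python
from h import *
a=st();th=-.413;R=.0804;i=0
while th<1.42:
    th+=.03;a=step(th,R,.025);R+=np.clip(.00012*a[3],-.0005,.0005);i+=1
    if i%5==0:print(round(th,3),np.round(a[:4],4),round(R,4))
    if a[2]<2.0 or a[4]["finger_gap"]<.022:print("STOP",round(th,3),np.round(a[:4],4));break
open("s.txt","w").write(f"{th} {R}")
sleep(.3);a=st();print(np.round(a[:4],3),a[4]["finger_gap"],a[4]["time_s"])
```

```text
-0.263 [-0.2499  0.0807  5.6013  1.3433] 0.0809
-0.113 [-0.0992  0.0808  6.5157 -0.0382] 0.0807
0.037 [0.0516 0.0808 6.6146 0.0623] 0.0807
0.187 [0.1998 0.0808 7.336  0.7288] 0.0808
0.337 [0.3491 0.0808 7.3566 1.0898] 0.0809
0.487 [0.4965 0.0807 7.1336 0.0307] 0.0812
0.637 [ 0.6464  0.0807  8.5106 -0.6441] 0.0814
0.787 [ 0.7962  0.0806  6.8509 -0.4308] 0.0815
0.937 [ 0.9385  0.0806  8.2435 -1.1717] 0.0808
1.087 [ 1.0917  0.0805  8.3705 -0.2582] 0.0802
1.237 [1.2459 0.0804 8.4665 0.8193] 0.0805
1.387 [1.3993 0.0803 8.4687 0.6929] 0.0811
[ 1.46   0.08   7.843 -0.189] 0.02519895800488475 31.0583
```

Run:
```python
from h import *
th,R=map(float,open("s.txt").read().split());L=[]
while th<2.35:
    th+=.014;a=step(th,R,.012);R+=np.clip(.00012*a[3],-.0005,.0005);L.append(a[2])
    if a[2]<6 or len(L)%6==0:print(round(th,3),np.round(a[:4],4),round(R,4))
    if a[2]<1.0:break
open("s.txt","w").write(f"{th} {R}")
sleep(.3);a=st();print(np.round(a[:4],3),a[4]["finger_gap"],a[4]["time_s"])
```

```text
1.531 [ 1.5449  0.0801  7.8085 -0.3289] 0.0809
1.615 [1.6313 0.0801 8.4815 0.4693] 0.0811
1.699 [ 1.719   0.08    8.0898 -0.7415] 0.0813
1.783 [ 1.8071  0.08    8.0827 -0.0697] 0.0815
1.867 [1.8937 0.0799 8.2083 0.0138] 0.0815
1.895 [ 1.9166  0.08    4.8406 -1.4343] 0.0814
1.909 [ 1.9191  0.08    1.4413 -4.0647] 0.0809
1.923 [ 1.9207  0.08   -0.9702 -5.5477] 0.0804
[ 1.921  0.08  -1.748 -4.693] 0.024858475386386938 39.8583
```

The bell has seated at about θ = 1.92, with the load dropping from 8 N to about 0. I'll relax the small push and let go.

Run:
```python
from h import *
th,R=map(float,open("s.txt").read().split())
for _ in range(4):
    a=st();print(np.round(a[:4],3))
    if abs(a[2])<.6 and abs(a[3])<1.5:break
    th+=np.clip(.004*a[2],-.01,.01);R+=np.clip(.00025*a[3],-.001,.001);step(th,R,.01);sleep(.15)
command_gripper(.06);a=st();print(np.round(a[:4],3),a[4]["finger_gap"])
p=np.array(a[4]["position"]);move_l(p+.13*Z,feed=.12);move_l(p+.13*Z-.1*Y-.12*X+.1*Z,feed=.25)
print(sense()["time_s"],sense()["wrist_force"])
p,d=camera("scene");cv2.imwrite("pics/e.png",cv2.resize(p[130:310,180:470,::-1],None,fx=2.7,fy=2.7,interpolation=cv2.INTER_CUBIC))
```

```text
[ 1.921  0.08  -1.748 -4.693]
[1.918 0.08  4.208 3.39 ]
[ 1.92   0.08  -1.502 -3.341]
[1.918 0.08  2.666 1.387]
[1.929 0.08  0.076 0.85 ] 0.05994395621838878
44.0833 [ 0.66221093 -0.21731299  0.23793698]
```

View pics/e.png

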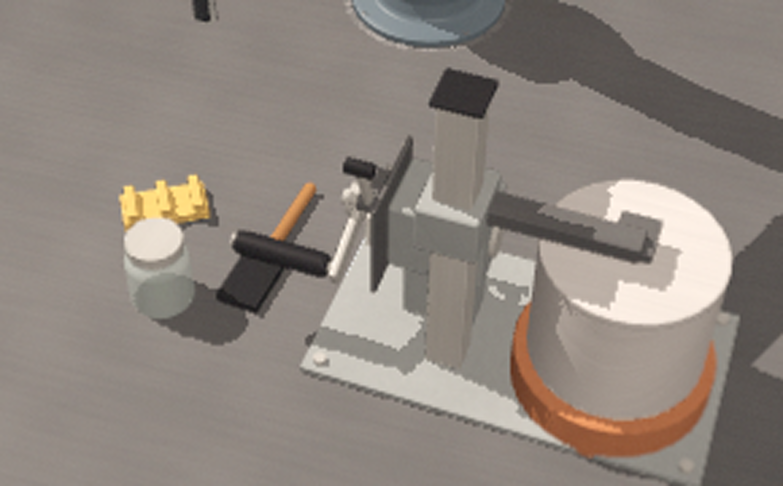

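The bell sits on the hearth at (620,330), the lever knob (360,167) is off, and the jar, paddle and rod rest look unmoved.

```bash
python3 -c "
from rig import *
sleep(.5);print(finish_job())"
```

```text
the job is handed in; nothing more can be done
None
```

I lowered the bell by the crank until the handle load fell from about 8 N to zero and let go; it sits on the hearth with the pawl off, the bench items look undisturbed in the last picture, and the job was handed in at about 45 s.

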